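Load a brass barrel into the V-block fixture

ROBOT

A 6-joint arm with a two-finger parallel gripper is mounted at the origin on the work surface. World frame = base frame: x ahead of the robot, y to its left, z up, the work surface at z = 0. Lengths are in m, angles in degrees, forces in N, time in s.
With the tool pointing down it reaches from about 0.35 to 0.875 m from the base axis. Payload 4.2 kg.
Tool frame: the origin (TCP) lies midway between the tips of the shut fingers; the grasp point (between the pads) lies 19 mm behind it; y points along the fingers, z is the direction in which the jaws open and shut, and the axes are right-handed (so a half turn about y gives the same grasp; the last joint's range is limited). The gripper opens to 87 mm and grips with 3 to 60 N. Pads are 19 mm wide; open, the fingers measure 117 mm over their backs; the gripper's body (75 mm by 190 mm) begins 51 mm behind the grasp point.
Start: joints at [80.592, 22.042, 0.453, 0, -68.411, -14.817], TCP at [0.256, 0.57, 0.223] pointing down, gripper open.
Joint ranges: [-179.83, 179.83], [-69.29, 118.12], [-61.27, 80.66], [-181.25, 117.63], [-171.15, -9.14], [-177.46, 177.46]. Speed limits (degrees/s): [159.86, 159.86, 180, 180, 180, 180].

INTERFACE

Orientations are given as [roll, pitch, yaw] about the fixed x, y, z axes, in that order (R = Rz(yaw) Ry(pitch) Rx(roll)).
In Python, from workcell import env gives the robot as it stands. The module is installed in compiled form; this text tells all that it offers. Calls block until the motion is done:
- env.goto(position, orientation): joint-space move of the TCP to a pose.
- env.move_straight(position, rotation=None, rate=0.15, force_limit=None): straight line of the TCP; rotation=None keeps the orientation; rate is the mean speed in m/s. With force_limit (N) it stops when the force on the tool has changed by that much, and returns True; else False.
- env.set_joints(angles): joint-space move.
- env.gripper_to(opening, grasp_force=None): opening from 0.0 (shut) to 1.0 (fully open); grasp_force is the grip in N (None keeps the last); returns when the fingers have stopped.
- env.dwell(seconds).
- env.inverse_kinematics(position, orientation): joint angles nearest the present ones, or None.
- env.read_state(): the state.
- env.grab_frame(name): name is "side" or "top" or "wrist"; returns a dict with "image" (384x512x3 uint8, blue, green, red), "fx", "fy", "cx", "cy" (pixels), "position" and "orientation" of the camera in the world. Camera axes: x right, y up, looking along -z (the intrinsics and any distortion apply to the point x, -y, -z); pixel columns grow to the right and rows downward; lengths in m; the calibration is good to about 2 mm. A picture is of the moment at which its call begins. There is no depth.
A pose or a line that the arm cannot do raises env.Unreachable and nothing moves.
- env.close_job(): hands the job in, once; it reports no verdict.
Trained networks look in a picture, given as the dict that the camera call returned (one of the last four; its "shot" number tells which), for a name from the list of things; names that differ only in an ending like _2 or _b are one class to them, and where a whole thing is asked for, a point or a joint stands for the part that bears it (a point fixed in the world has none). Each returns a list of dicts, best first, with "score" (0 to 1); they miss things now and then, are a little off and sometimes report something else, mostly with a low value. They report only what shows in the picture. A call takes as long as a camera call.
- env.search_frame(picture, thing): "xyz" ([x, y, z] in m, in world coordinates, good to about 4 mm: the middle of the surface that is visible of it).
- env.trace(picture, thing): "mask" (384x512 bool, what is visible of it).
The state is a dict: "clock": time; "joint_positions": joint angles; "qvel": joint speeds; "joint_torque": joint torques, N m; "position": TCP position; "tool_rot": TCP orientation; "force": force on the tool from outside, world axes, zero at the start; "wrist_torque": the same for the moment, N m; "opening": opening from 0.0 (shut) to 1.0 (fully open).
Only numpy, scipy, OpenCV 4.12 (cv2) and the standard library are available. Lean on these libraries where they do the work, as an engineer would, in place of code of your own. Each camera call takes 0.05 s, during which the arm holds its last target. There are 200 camera calls.

TASK

Pull the long thick brass barrel out of the leaning holder, lower it lengthwise into both V-notches of the inspection fixture, roughly centred, and only then let go of it. Then swing the fixture's hold-down arm over the barrel until it rests fully in its catch. Leave the other two brass pieces in the holder and the white sleeves standing on the mat where they are.

Things in the scene. Friction and masses are not known exactly. Their poses are not given: they have to be found in the camera images.
- barrel: The long thick brass barrel: a plain round cylinder, 24 mm in diameter over its whole 185 mm length, about 0.12 kg. It leans 30 degrees from vertical, 110 mm of it standing out of its cup (of its neighbours one is much shorter, one has a thin stem). Origin: centre of the foot end in the cup; z runs along it, out of the cup. Both ends are alike; it may lie in the fixture either way round.
- barrel_mid (a point): Middle of the barrel, on its axis, 92.5 mm from either end; axes as the barrel's.
- short_barrel: Bystander in the holder: a plain brass barrel of the same 24 mm diameter but only 115 mm long, about 40 mm of it showing. Origin at its foot, z along it. Stays in its cup.
- plug_gauge: Bystander in the holder: a brass plug gauge 160 mm long, 24 mm thick for the lowest 100 mm and a 9 mm stem above that. Origin at its foot, z along it. Stays in its cup.
- holder: Fixed holder: base plate 125 x 205 x 10 mm with three square black cups in a row along its y, leaning 30 degrees towards its +x (away from the robot). Cups 28 mm wide inside, 4 mm walls, 75 mm deep; the +x wall has a lip 20 mm wide up to 99 mm. Origin: centre of underside; cup floors at x = -35, z = 30, y = -66, 0, 66 mm. Which piece stands in which cup changes.
- fixture: Fixed fixture: dark steel base plate 180 x 150 x 12 mm with two upright steel V-blocks, 14 mm thick, at x = -68 and 68 mm, each with a 90 degree V-notch along x, 48 mm wide at its mouth (z = 69 mm; bottom of the V at z = 45 mm). Between the blocks (x from -61 to 61 mm) fingers have free room down to the plate. Origin: centre of the underside.
- seat (a point): Where the middle of the barrel belongs: midway between the V-blocks on the axis of a barrel that lies in both notches, 62 mm above the fixture's underside; axes as the fixture's.
- holddown (a joint): Angle of the hold-down arm, a flat steel bar 122 x 12 mm at z = 80 to 90 mm on an upright hinge. 0: closed, across the barrel (6 mm above it) along the fixture's -y, its end in the catch, where it stops. Grows anticlockwise seen from above: 1.57 points along the fixture's +x, 2.7 (limit) outward towards +y. Stays where it is left.
- hinge (a point): On the axis of the hold-down arm's hinge, on top of its post (20 mm diameter), at x = -35, y = 58, z = 79 mm of the fixture; axes as the fixture's.
- catch (a point): Catch of the hold-down arm: a C-shaped steel post, 30 x 16 mm, 104 mm high, open towards the fixture's +x; this point is inside the C, at x = -35, y = -53, z = 85 mm of the fixture.
- knob (a point): Centre of the upright black round knob on the hold-down arm (16 mm diameter, from the bar's top at z = 90 mm up to z = 132 mm), 70 mm from the hinge; this point is 113 mm above the fixture's underside.
- sleeve_a: Bystander: a small white sleeve standing upright on the mat, 24 mm in diameter, 64 mm high. Origin at the centre of its underside, z up.
- sleeve_b: Bystander: a small white sleeve standing upright on the mat, 24 mm in diameter, 64 mm high. Origin at the centre of its underside, z up.
- sleeve_c: Bystander: a small white sleeve standing upright on the mat, 24 mm in diameter, 64 mm high. Origin at the centre of its underside, z up.
- sleeve_d: Bystander: a small white sleeve standing upright on the mat, 24 mm in diameter, 64 mm high. Origin at the centre of its underside, z up.

How it is judged (in metres and radians):
On the way, in this order (a step that is already met when the one before it is completed fails the run):
1. the barrel is lowered into the notches while still held: within 10 mm of its seated height, in line and roughly centred (x of barrel_mid in the frame of seat between -0.02 and 0.02 m and y of barrel_mid in the frame of seat between -0.01 and 0.01 m and z of barrel_mid in the frame of seat between -0.01 and 0.01 m and angle between the z axis of barrel and the x axis of fixture, either way round below 0.15 rad and contact force between the fingers and barrel above 1 N).
2. the barrel lies in both notches, let go, with the hold-down arm still open (x of barrel_mid in the frame of seat between -0.02 and 0.02 m and y of barrel_mid in the frame of seat between -0.005 and 0.005 m and z of barrel_mid in the frame of seat between -0.004 and 0.004 m and angle between the z axis of barrel and the x axis of fixture, either way round below 0.06 rad and contact force between the fingers and barrel below 0.5 N and value of joint holddown above 0.6 rad), for 0.2 s.
At the end, for the whole second after the job is handed in: Barrel at rest in both V-notches: middle within 20 mm along, 5 mm across, 4 mm in height of the seat, axis within 0.06 rad. Hold-down arm closed within 0.06 rad. Short barrel and plug gauge in their cups within 30 mm of their start; the four sleeves standing, within 40 mm (x of barrel_mid in the frame of seat between -0.02 and 0.02 m and y of barrel_mid in the frame of seat between -0.005 and 0.005 m and z of barrel_mid in the frame of seat between -0.004 and 0.004 m and angle between the z axis of barrel and the x axis of fixture, either way round below 0.06 rad and value of joint holddown below 0.06 rad and linear speed of barrel below 0.02 m/s and angle between each of short_barrel, plug_gauge's own z axis and vertical below 0.75 rad and distance of each of short_barrel, plug_gauge from where it was at the start of the episode below 0.03 m and distance of each of sleeve_a, sleeve_b, sleeve_c, sleeve_d from where it was at the start of the episode below 0.04 m and angle between each of sleeve_a, sleeve_b, sleeve_c, sleeve_d's own z axis and vertical below 0.5 rad); the robot touches nothing.
It fails at once if the short barrel or the plug gauge is pulled from its cup (moved over 30 mm) (distance of any of short_barrel, plug_gauge from where it was at the start of the episode above 0.03 m).
It fails at once if a white sleeve is knocked over or moved more than 40 mm (distance of any of sleeve_a, sleeve_b, sleeve_c, sleeve_d from where it was at the start of the episode above 0.04 m or angle between any of sleeve_a, sleeve_b, sleeve_c, sleeve_d's own z axis and vertical above 0.5 rad).
It also fails if it takes over 54 s, if anything falls off the work surface, if the arm or the gripper's body presses on something with over 40 N, if the wrist force passes 120 N, or if a joint passes its speed limit or range.

## Working session

There is one attempt and no reset: what is moved stays moved. The work goes in short steps, each a Python script; the robot and the scene stay as the last script left them, time stands still between calls to the robot, and variables do not carry over. Pictures are saved under pics/ and viewed, about 8 in all and at most 12, crops included, and the job is handed in when it is done.

```bash
mkdir -p pics
python3 - <<'E'
from workcell import env
import cv2, numpy as np
ims=[]
for n in ["top","side"]:
    f=env.grab_frame(n); cv2.imwrite(f"pics/{n}0.png",f["image"]); 
    print(n,f["position"],f["orientation"],f["fx"],f["cx"],f["cy"],[k for k in f if k!='image'])
    for t in ["barrel","short_barrel","plug_gauge","holder","fixture","knob","hinge","catch","sleeve_a"]:
        r=env.search_frame(f,t); print(t,[(np.round(d["xyz"],3).tolist(),round(d["score"],2)) for d in r[:5]])
s=env.read_state(); print(s["clock"],s["tool_rot"],s["position"])
E
```

```text
top [ 0.44331772 -0.00846027  0.96534637] [ 10.65170301  -0.42413748 -90.55036771] 372.75974984268856 255.80835790262458 190.49117694559777 ['fx', 'fy', 'cx', 'cy', 'position', 'orientation', 'shot']
barrel [([0.513, -0.111, 0.156], 0.91)]
short_barrel [([0.471, -0.236, 0.128], 0.7), ([0.538, 0.186, 0.01], 0.61)]
plug_gauge [([0.541, 0.27, 0.09], 0.62), ([0.488, -0.177, 0.117], 0.55)]
holder [([0.461, -0.165, 0.006], 0.95)]
fixture [([0.542, 0.186, 0.014], 0.62)]
knob [([0.54, 0.271, 0.089], 0.68)]
hinge [([0.542, 0.192, 0.012], 0.86)]
catch [([0.542, 0.19, 0.01], 0.65), ([0.693, -0.075, 0.059], 0.26)]
sleeve_a [([0.486, -0.178, 0.113], 0.66), ([0.702, -0.204, 0.06], 0.58)]
side [ 0.25776807 -0.50340527  0.59944157] [ 49.30130562  -1.1007551  -31.94828539] 370.80902851872276 259.02526244133287 191.01380138013062 ['fx', 'fy', 'cx', 'cy', 'position', 'orientation', 'shot']
barrel [([0.513, -0.12, 0.15], 0.61)]
short_barrel [([0.474, -0.252, 0.118], 0.58)]
plug_gauge [([0.489, -0.18, 0.122], 0.63)]
holder [([0.45, -0.208, 0.039], 0.96)]
fixture [([0.521, 0.162, 0.015], 0.75), ([0.45, -0.206, 0.044], 0.26)]
knob [([0.549, 0.273, 0.085], 0.87)]
hinge [([0.52, 0.161, 0.012], 0.73)]
catch [([0.524, 0.161, 0.01], 0.86)]
sleeve_a [([0.692, -0.003, 0.04], 0.8), ([0.742, 0.084, 0.037], 0.76), ([0.696, -0.083, 0.042], 0.61), ([0.704, -0.22, 0.043], 0.53)]
1.0 [-9.00020239e+01  8.87239988e-04  1.55775194e+02] [0.2564433  0.56995939 0.22256244]
```

View pics/top0.png

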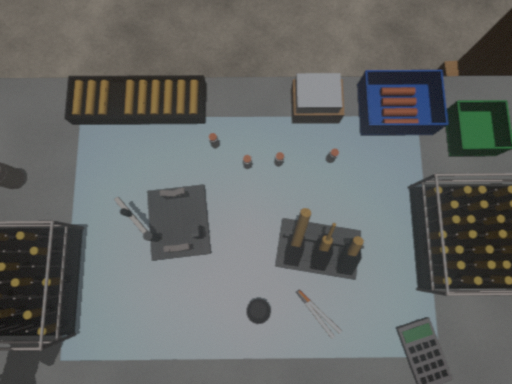

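View pics/side0.png

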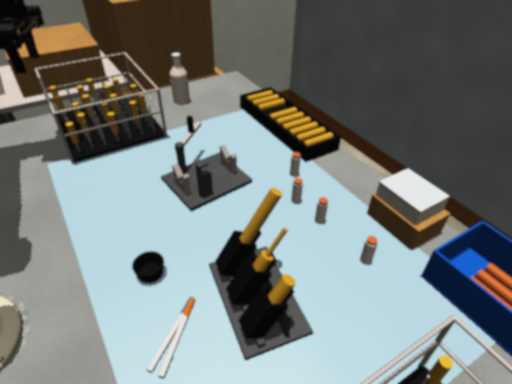

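```bash
cat > h.py <<'E'
import numpy as np, cv2
from scipy.spatial.transform import Rotation as R
from scipy.optimize import minimize
def rot(o): return R.from_euler('xyz',o,degrees=True).as_matrix()
def proj(f,P):
    q=(np.atleast_2d(P)-f["position"])@rot(f["orientation"])
    return np.c_[f["cx"]+f["fx"]*q[:,0]/-q[:,2], f["cy"]-f["fy"]*q[:,1]/-q[:,2]]
def box(x0,x1,y0,y1,z0,z1): return np.array([[x,y,z] for x in(x0,x1) for y in(y0,y1) for z in(z0,z1)],float)
def cyl(r,z0,z1,n=16):
    a=np.linspace(0,2*np.pi,n); return np.vstack([np.c_[r*np.cos(a),r*np.sin(a),a*0+z] for z in(z0,z1)])
L=rot([0,30,0])
def cup(i): return np.array([-.035,[-.066,0,.066][i],.03])
def cups(): return [box(-.018,.018,-.018,.018,-.004,.075)@L.T+cup(i) for i in range(3)]+[box(.014,.018,-.01,.01,0,.099)@L.T+cup(i) for i in range(3)]
HOLD=[box(-.0625,.0625,-.1025,.1025,0,.01)]+cups()
PIECES={'barrel':[cyl(.012,0,.185)],'short_barrel':[cyl(.012,0,.115)],'plug_gauge':[cyl(.012,0,.1),cyl(.0045,.1,.16)]}
def holdparts(order): # pieces rest on the +x wall
    return [p@L.T+cup(i)+L@[.002,0,0] for i,n in enumerate(order) for p in PIECES[n]]
def bar(th):
    b=box(-.006,.006,-.122,0,.08,.09); k=cyl(.008,.09,.132)+[0,-.07,0]
    M=rot([0,0,np.degrees(th)]); return [v@M.T+[-.035,.058,0] for v in(b,k)]
FIX=[box(-.09,.09,-.075,.075,0,.012)]+[np.array([[x+dx,y,z] for dx in(-.007,.007) for y,z in q]) for x in(-.068,.068)
  for q in ([(-.03,.012),(.03,.012),(-.03,.045),(.03,.045)],[(.024,.069),(.03,.069),(.03,.045),(0,.045)],[(-.024,.069),(-.03,.069),(-.03,.045),(0,.045)])]+[cyl(.01,.012,.079)+[-.035,.058,0],box(-.05,-.02,-.061,-.045,.012,.104)]
def render(f,parts,pose,sc=3):
    M=rot([0,0,np.degrees(pose[2])]); im=np.zeros((384*sc,512*sc),np.uint8)
    for p in parts:
        q=proj(f,p@M.T+[pose[0],pose[1],0]); h=cv2.convexHull(((q+.5)*sc*16).astype(np.int32))
        cv2.fillConvexPoly(im,h,1,shift=4)
    return cv2.resize(im.astype(np.float32),(512,384),interpolation=cv2.INTER_AREA)
def iou(a,m): return np.minimum(a,m).sum()/np.maximum(a,m).sum()
E
cat > fit.py <<'E'
from workcell import env
from h import *
import pickle
fs={};ms={}
for n in ["top","side"]:
    f=fs[n]=env.grab_frame(n)
    for t in ["fixture","holder","barrel","holddown"]:
        r=env.trace(f,t); print(n,t,[(round(d["score"],2),int(d["mask"].sum())) for d in r[:3]])
        ms[n,t]=[d["mask"] for d in r]
pickle.dump((fs,ms),open("obs.pkl","wb"))
vis=[]
for n,f in fs.items():
    im=f["image"].copy()
    for t,c in zip(["fixture","holder","barrel","holddown"],[(0,255,0),(255,0,0),(0,0,255),(255,0,255)]):
        if ms[n,t]: cs,_=cv2.findContours(ms[n,t][0].astype(np.uint8),0,2); cv2.drawContours(im,cs,-1,c,1)
    y,x=(150,90) if n=="top" else (90,120)
    vis.append(cv2.resize(im[y:y+(150 if n=="top" else 270),x:x+300],None,fx=2 if n=="top" else 1.1,fy=2 if n=="top" else 1.1))
vis[1]=cv2.copyMakeBorder(vis[1],0,0,0,600-vis[1].shape[1],0)
cv2.imwrite("pics/m.png",np.vstack(vis))
E
python3 fit.py
```

```text
top fixture [(0.71, 4491)]
top holder [(0.74, 3326)]
top barrel [(0.79, 463), (0.43, 365), (0.18, 4540)]
top holddown [(0.66, 348)]
side fixture [(0.9, 3454)]
side holder [(0.82, 6711), (0.28, 490)]
side barrel [(0.91, 807), (0.59, 326)]
side holddown [(0.89, 315)]
```

View pics/m.png

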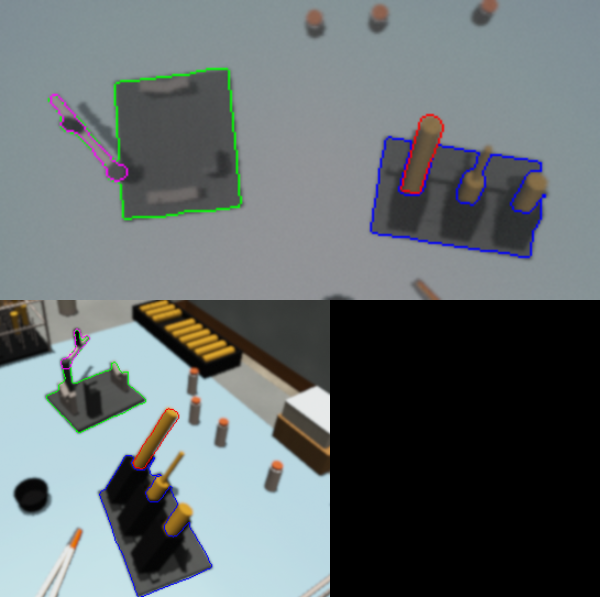

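The masks follow the fixture plate, the arm on its left, the holder and the long barrel (the left/+y cup). Next I fit the model silhouettes to them.

```bash
cat > fit2.py <<'E'
from h import *
import pickle,json
fs,ms=pickle.load(open("obs.pkl","rb"))
def fit(cost,x0,step):
    x0=np.array(x0,float)
    for _ in range(3):
        S=np.vstack([x0]+[x0+np.eye(len(x0))[i]*step[i] for i in range(len(x0))])
        x0=minimize(cost,x0,method='Nelder-Mead',options=dict(initial_simplex=S,xatol=1e-5,fatol=1e-5)).x; step=np.array(step)/2
    return x0
views=(["top"],["side"],["top","side"]); out={}
ORD=['short_barrel','plug_gauge','barrel']
for v in views:
    F=lambda p:-sum(iou(render(fs[n],FIX+bar(p[3]),p),(ms[n,'fixture'][0]|ms[n,'holddown'][0])*1.) for n in v)/len(v)
    p=fit(F,[.535,.19,.09,2.4],[.02,.02,.1,.2]); print(v,"fixture",p.round(4),round(-F(p),3))
    def H(p):
        s=0
        for n in v:
            pc=render(fs[n],holdparts(ORD),p); hd=render(fs[n],HOLD,p)
            b=render(fs[n],[holdparts(ORD)[-1]],p); cupm=render(fs[n],[cups()[2]],p)
            # cups hide the lower part of the pieces: compare holder-or-piece outline + barrel mask outside of cups
            s+=iou(np.clip(hd-render(fs[n],[c@L.T+cup(i)+L@[.002,0,0] for i,nm in enumerate(ORD) for c in [PIECES[nm][0][PIECES[nm][0][:,2]>=0]*[1,1,1]+0*0]],p)*0,0,1) if False else np.maximum(hd,b),np.maximum(M[n],0))
        return -s/len(v)
    # target: holder + barrel masks; other pieces' pixels (holes) filled by closing
    M={}
    for n in v:
        m=(ms[n,'holder'][0]|ms[n,'barrel'][0]).astype(np.uint8)
        M[n]=cv2.morphologyEx(m,cv2.MORPH_CLOSE,np.ones((3,3)))*1.
    def H(p):
        s=0
        for n in v:
            o=render(fs[n],[x for x in holdparts(ORD[:2])],p)[...]  # ignore pixels near the bystanders
            w=1-(cv2.dilate(o,np.ones((3,3)))>0)
            a=np.maximum(render(fs[n],HOLD,p),render(fs[n],holdparts(ORD)[-1:],p))
            s+=iou(a*w,M[n]*w)
        return -s/len(v)
    q=fit(H,[.455,-.165,-.1],[.02,.02,.1]); print(v,"holder",q.round(4),round(-H(q),3))
json.dump([p.tolist(),q.tolist()],open("pose.json","w"))
vis=[]
for n,f in fs.items():
    im=f["image"].copy(); im=cv2.resize(im,None,fx=3,fy=3,interpolation=cv2.INTER_CUBIC)
    for parts,po in((FIX+bar(p[3]),p),(HOLD+holdparts(ORD),q)):
        T=rot([0,0,np.degrees(po[2])])
        for g in parts:
            hh=cv2.convexHull(((proj(f,g@T.T+[po[0],po[1],0])+.5)*3).astype(np.int32)); cv2.polylines(im,[hh],True,(0,255,0),1)
    vis.append(im[510:870,330:1110] if n=="top" else im[320:1080,430:960])
cv2.imwrite("pics/o_top.png",vis[0]); cv2.imwrite("pics/o_side.png",cv2.resize(vis[1],None,fx=.78,fy=.78))
E
sed -i '/^    def H(p):$/{N;/s=0/!b}' fit2.py; python3 fit2.py
```

```text
['top'] fixture [0.5446 0.184  0.1124 2.185 ] 0.97
['top'] holder [ 0.474  -0.1736 -0.1697] 0.966
['side'] fixture [0.5431 0.1846 0.0969 2.2074] 0.933
['side'] holder [ 0.4729 -0.173  -0.1735] 0.958
['top', 'side'] fixture [0.5441 0.184  0.1204 2.1784] 0.947
['top', 'side'] holder [ 0.4735 -0.1729 -0.1731] 0.961
```

View pics/o_top.png

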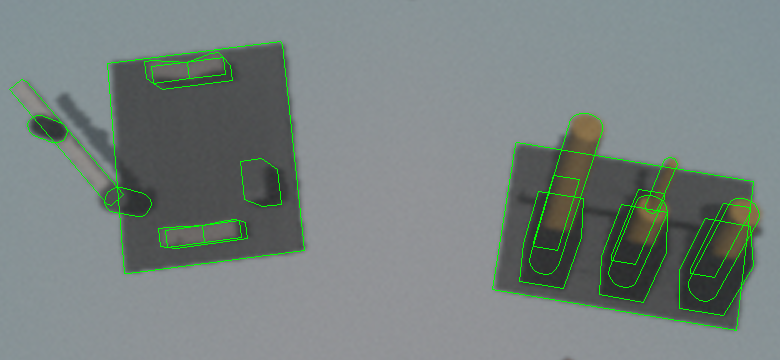

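View pics/o_side.png

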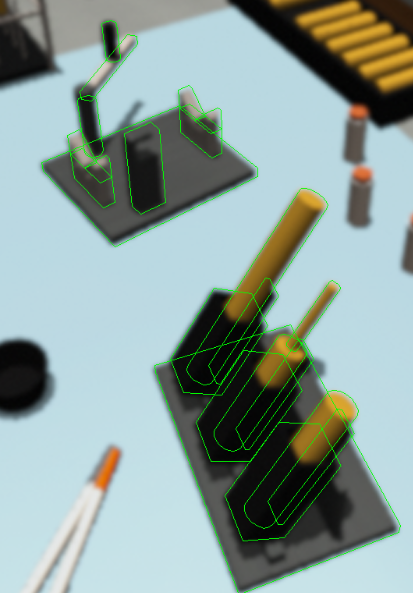

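Both fits agree between views to about 1.5 mm, and the overlays sit on the edges. The arm is at 2.18 rad, so its knob is close to where the gripper body will come down. I'll swing it outward first. IK check next.

```bash
cat > plan.py <<'E'
from workcell import env
from h import *
FP=np.array([.5441,.184,.11]); TH=2.185; HP=np.array([.4735,-.173,-.172])
RF=rot([0,0,np.degrees(FP[2])]); RH=rot([0,0,np.degrees(HP[2])])
def fw(p): return RF@np.array(p,float)+[FP[0],FP[1],0]
def hw(p): return RH@np.array(p,float)+[HP[0],HP[1],0]
def eul(a,j):
    a=a/np.linalg.norm(a); j=j-a*(a@j); j/=np.linalg.norm(j)
    return R.from_matrix(np.c_[np.cross(a,j),a,j]).as_euler('xyz',degrees=True)
AX=RH@L@[0,0,1]; FOOT=hw(cup(2)+L@[.002,0,0])
def pick(s,phi,sg,back=0,lift=0,deep=0.0):
    """TCP pose gripping the barrel at s; phi tilts tool from perpendicular towards vertical; deep: axis beyond grasp pt"""
    c,sn=np.cos(phi),np.sin(phi); a=RH@L@[c,0,-sn]
    return FOOT+AX*(s+lift)+a*(.019-deep-back), eul(a,sg*RH@[0,1,0.])
def place(s,phi,sg,h=0,deep=0.0):
    c,sn=np.cos(phi),np.sin(phi); a=RF@np.array([-sn,0,-c])
    return fw([s-.0925,0,.062+h])+a*(.019-deep), eul(a,sg*RF@[0,1,0.])
def knob(th,off,z=.098,sg=1,flip=1):
    """pusher pose at knob angle th, off metres along + tangent from knob centre; tool x along tangent"""
    t=np.array([np.cos(th),np.sin(th),0]); k=np.array([-.035+.07*np.sin(th),.058-.07*np.cos(th),z])
    rad=RF@np.array([np.sin(th),-np.cos(th),0])
    return fw(k+t*off), eul(np.array([0,0,-1.]),sg*rad)
E
python3 - <<'E'
from plan import *
np.set_printoptions(precision=0,suppress=True,linewidth=150)
print(env.read_state()["position"],FOOT+AX*.185)
for sg in(1,-1):
    for phi in np.radians([0,15,30]):
        for nm,p in [("pre",pick(.13,phi,sg,.1)),("grip",pick(.13,phi,sg)),("lift",pick(.13,phi,sg,0,.12)),("hover",place(.13,phi,sg,.12)),("seat",place(.13,phi,sg))]:
            q=env.inverse_kinematics(*p); print(sg,round(np.degrees(phi)),nm,None if q is None else np.array(q))
    for th,o in((2.1,-.04),(2.6,-.018),(2.6,.03),(1.5,.03),(.8,.03),(0,.018)):
        q=env.inverse_kinematics(*knob(th,o,sg=sg)); print(sg,"knob",th,None if q is None else np.array(q))
E
```

```text
[0. 1. 0.] [ 1. -0.  0.]
1 0 pre [ -34.   -4.  -45. -111.  -23.   36.]
1 0 grip [ -38.   15.  -45. -135.  -35.   66.]
1 0 lift None
1 0 hover [  33.   23.   -6.   -0.  -60. -117.]
1 0 seat [  33.   31.  -14.   -0.  -45. -117.]
1 15 pre None
1 15 grip None
1 15 lift None
1 15 hover [  30.   31.    6.   -6.  -80. -112.]
1 15 seat [  30.   37.   -0.   -7.  -66. -110.]
1 30 pre [  10.   -5.  -51.   34.  -17. -139.]
1 30 grip None
1 30 lift [   7.    6.  -34.   22.  -22. -125.]
1 30 hover [  28.   38.   18.  -11.  -98. -110.]
1 30 seat [  28.   45.   12.  -11.  -86. -108.]
1 knob 2.1 None
1 knob 2.6 [  43.   28.   -9.   -0.  -53. -158.]
1 knob 2.6 [  47.   26.  -13.   -0.  -51. -162.]
1 knob 1.5 [ 40.  29.  -8.   0. -54. 142.]
1 knob 0.8 [ 36.  28. -10.   0. -52. 106.]
1 knob 0 [ 35.  22. -19.   0. -49.  62.]
-1 0 pre [ -34.   -4.  -45. -111.  -23. -144.]
-1 0 grip [ -38.   15.  -45. -135.  -35. -114.]
-1 0 lift None
-1 0 hover [ 33.  23.  -6.   0. -60.  63.]
-1 0 seat [ 33.  31. -14.   0. -45.  63.]
-1 15 pre None
-1 15 grip None
-1 15 lift None
-1 15 hover [ 30.  31.   6.  -6. -80.  68.]
-1 15 seat [ 30.  37.  -0.  -7. -66.  70.]
-1 30 pre [ 10.  -5. -51.  34. -17.  41.]
-1 30 grip None
-1 30 lift [  7.   6. -34.  22. -22.  55.]
-1 30 hover [ 28.  38.  18. -11. -98.  70.]
-1 30 seat [ 28.  45.  12. -11. -86.  72.]
-1 knob 2.1 [ 38.  29.  -7.   0. -54.  -1.]
-1 knob 2.6 [ 43.  28.  -9.   0. -53.  22.]
-1 knob 2.6 [ 47.  26. -13.   0. -51.  18.]
-1 knob 1.5 [ 40.  29.  -8.   0. -54. -38.]
-1 knob 0.8 [ 36.  28. -10.  -0. -52. -74.]
-1 knob 0 [  35.   22.  -19.   -0.  -49. -118.]
```

```bash
cat >> plan.py <<'E'
def pickb(s,phi,sg,beta,back=0,lift=0,deep=0.0):
    c,sn=np.cos(phi),np.sin(phi); a=RH@L@(c*np.array([np.cos(beta),-np.sin(beta),0])-sn*np.array([0,0,1.]))
    j=RH@L@np.array([np.sin(beta),np.cos(beta),0])
    return FOOT+AX*(s+lift)+a*(.019-deep-back), eul(a,sg*j)
E
python3 - <<'E'
from plan import *
np.set_printoptions(precision=0,suppress=True,linewidth=150)
for s in(.13,):
  for b in(30,45,60,75,90,-45):
    for ph in(0,10,20,30):
      for sg in(1,-1):
        qs=[env.inverse_kinematics(*pickb(s,np.radians(ph),sg,np.radians(b),k,l)) for k,l in((.09,0),(0,0),(0,.06),(0,.12))]
        print(b,ph,sg,["-" if q is None else str(np.array(q)) for q in qs] if sum(q is not None for q in qs)>2 else sum(q is not None for q in qs))
E
```

```text
30 0 1 0
30 0 -1 0
30 10 1 1
30 10 -1 1
30 20 1 ['-', '[ -4.  13. -61. 118. -36. 131.]', '[  2.  10. -55. 100. -35. 145.]', '[  6.   9. -49.  85. -37. 159.]']
30 20 -1 ['-', '[ -4.  13. -61. 118. -36. -49.]', '[  2.  10. -55. 100. -35. -35.]', '[  6.   9. -49.  85. -37. -21.]']
30 30 1 ['[ 23.   5. -52.  58. -43. 168.]', '[  5.  13. -56.  86. -32. 152.]', '[ 10.  11. -49.  69. -36. 168.]', '-']
30 30 -1 ['[ 23.   5. -52.  58. -43. -12.]', '[  5.  13. -56.  86. -32. -28.]', '[ 10.  11. -49.  69. -36. -12.]', '[ 13.  10. -40.  57. -41.   1.]']
45 0 1 2
45 0 -1 2
45 10 1 ['[ 30.  16. -60.  79. -62. 129.]', '[ 11.  22. -61. 102. -58. 122.]', '[ 12.  18. -56.  95. -57. 133.]', '[ 12.  16. -50.  89. -57. 143.]']
45 10 -1 ['[ 30.  16. -60.  79. -62. -51.]', '[ 11.  22. -61. 102. -58. -58.]', '[ 12.  18. -56.  95. -57. -47.]', '[ 12.  16. -50.  89. -57. -37.]']
45 20 1 ['[ 30.  14. -53.  65. -58. 144.]', '[ 14.  19. -57.  86. -51. 135.]', '[ 15.  17. -50.  78. -52. 146.]', '[ 16.  15. -43.  71. -55. 157.]']
45 20 -1 ['[ 30.  14. -53.  65. -58. -36.]', '[ 14.  19. -57.  86. -51. -45.]', '[ 15
[... 4465 characters left out ...]
7.  -70. -173.]', '[ -34.   23.  -18.  -73.  -62. -170.]', '-', '[-30.  17.  -8. -67. -64. 171.]']
-45 20 1 ['[-35.  16. -14. -57. -68.  -6.]', '[-28.  21. -15. -62. -59.  -3.]', '[-26.  18. -10. -59. -61. -12.]', '[-24.  17.  -4. -56. -64. -20.]']
-45 20 -1 ['[-35.  16. -14. -57. -68. 174.]', '[-28.  21. -15. -62. -59. 177.]', '[-26.  18. -10. -59. -61. 168.]', '[-24.  17.  -4. -56. -64. 160.]']
-45 30 1 ['[-28.  15. -10. -46. -67. -18.]', '[-22.  20. -13. -51. -58. -15.]', '[-21.  18.  -8. -48. -62. -23.]', '[-19.  17.  -1. -45. -66. -30.]']
-45 30 -1 ['[-28.  15. -10. -46. -67. 162.]', '[-22.  20. -13. -51. -58. 165.]', '[-21.  18.  -8. -48. -62. 157.]', '[-19.  17.  -1. -45. -66. 150.]']
```

Run:
```python
from plan import *
env.gripper_to(0.0,40)
p,o=knob(2.185,-.04,.2,-1); env.goto(p,o)
p,o=knob(2.185,-.04,.1,-1); env.move_straight(p,o,rate=.2)
for th,off in((2.35,-.020),(2.6,-.019)):
    p,o=knob(th,off,.1,-1); print(env.move_straight(p,o,rate=.08,force_limit=25), env.read_state()["force"].round(1) if hasattr(env.read_state()["force"],'round') else env.read_state()["force"])
p,o=knob(2.45,-.03,.1,-1); env.move_straight(p,o,rate=.2)
p,o=knob(2.45,-.03,.2,-1); env.move_straight(p,o,rate=.2)
env.gripper_to(.57)
p,o=pickb(.13,np.radians(10),-1,np.radians(60),.1,.05); env.goto(p,o)
f=env.grab_frame("top"); cv2.imwrite("pics/t2.png",cv2.resize(f["image"][110:310,80:400],None,fx=2.3,fy=2.3,interpolation=cv2.INTER_CUBIC))
f2=env.grab_frame("wrist"); cv2.imwrite("pics/w2.png",f2["image"])
s=env.read_state(); print(s["clock"],s["opening"])
r=env.trace(f,"holddown"); print([(d["score"],d["mask"].sum()) for d in r])
if r: 
    b=min((-iou(render(f,bar(t),FP),r[0]["mask"]*1.),t) for t in np.arange(1.9,2.71,.02)); print("arm",b)
```

```text
False [-0.6  0.1 -0.1]
False [-0.3  1.  -0.3]
9.575 0.570510636699183
[(0.42, np.int64(49))]
arm (np.float64(-0.15133836611028822), np.float64(2.5800000000000005))
```

View pics/t2.png

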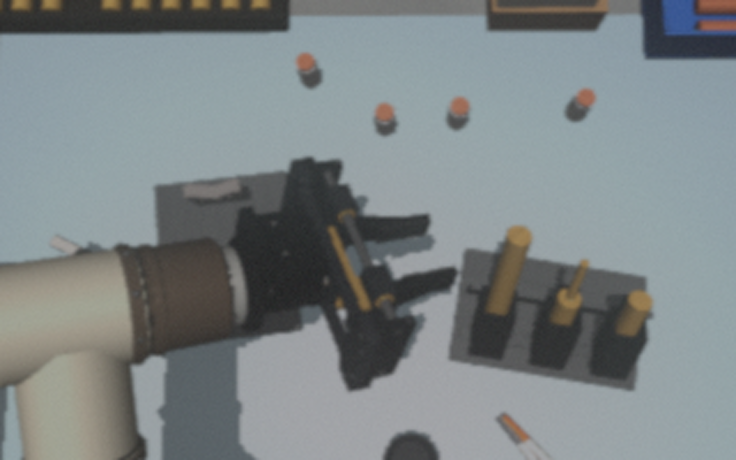

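View pics/w2.png

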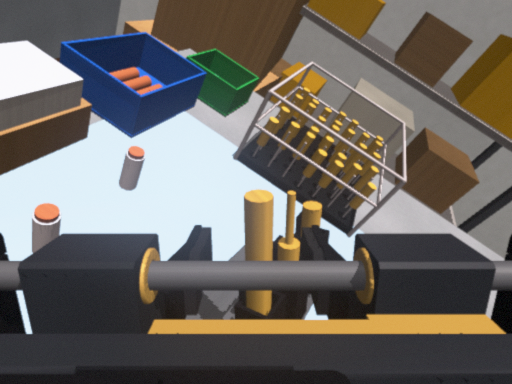

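Top view: fingers open about 24 mm on each side and lined up with the barrel, arm swung outward (tip at (60,243)). Wrist view: the barrel is at column 259, midway between the fingers (200 and 315). So I grip and lift.

Run:
```python
from plan import *
B=(np.radians(10),-1,np.radians(60))
p,o=pickb(.13,*B,.1,0); env.move_straight(p,o,rate=.2)
p,o=pickb(.13,*B,0,0); print(env.move_straight(p,o,rate=.12,force_limit=12))
env.gripper_to(0,50); s=env.read_state(); print(s["opening"]*87,np.round(s["force"],1),s["clock"])
p,o=pickb(.13,*B,0,.13); print(env.move_straight(p,o,rate=.08,force_limit=30))
s=env.read_state(); print(s["opening"]*87,np.round(s["force"],1),s["clock"],s["position"],p)
f=env.grab_frame("top");g=env.grab_frame("wrist")
cv2.imwrite("pics/t3.png",np.hstack([f["image"],g["image"]])[:, :][:,100:900])
for q in(f,g): print([(np.round(d["xyz"],3),round(d["score"],2)) for d in env.search_frame(q,"barrel")[:2]])
```

```text
False
22.62949951205042 [-1.6  1.   2.7] 11.6
False
22.606878896372585 [-0.9  0.  -1.5] 13.375 [ 0.58346416 -0.14161195  0.24622465] [ 0.58368475 -0.14159964  0.24663148]
[(array([ 0.588, -0.125,  0.285]), 0.66)]
[(array([ 0.598, -0.118,  0.282]), 0.72)]
```

View pics/t3.png

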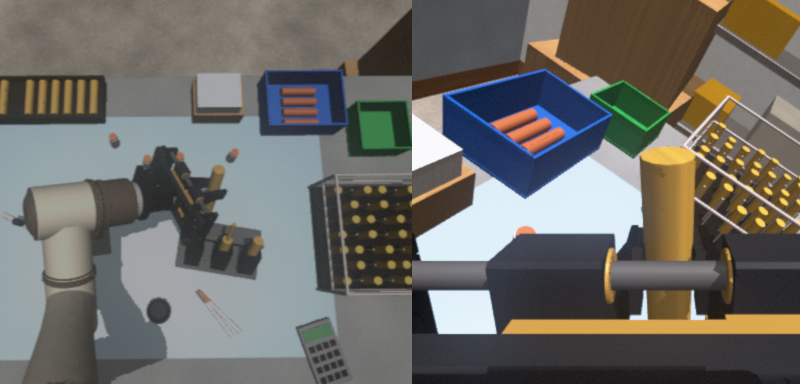

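Barrel is firmly held and out of the cup. The neighbours are still in place. I carry it to the fixture.

Run:
```python
from plan import *
ph=np.radians(10); B=(ph,-1,np.radians(60))
p,o=pickb(.13,*B,0,.13); p=p+[-.03,.05,.08]
try: env.move_straight(p,o,rate=.15)
except env.Unreachable: print("skip"); 
p,o=place(.13,ph,-1,.15); env.goto(p,o)
p,o=place(.13,ph,-1,.07); env.move_straight(p,o,rate=.15)
s=env.read_state(); print(s["opening"]*87,np.round(s["force"],1),s["clock"],np.round(s["joint_positions"]))
f=env.grab_frame("side");g=env.grab_frame("top")
for q in(f,g):
    for t in("barrel",):
        r=env.trace(q,t)
        if r:
            m=r[0]["mask"]; ys,xs=np.where(m); print(r[0]["score"],xs.min(),xs.max(),ys.min(),ys.max())
    P=fw([0,0,.132]); X=RF@[1,0,0]; print("expected ends",proj(q,[P-X*.0925,P+X*.0925]).round(0).tolist())
a=cv2.resize(f["image"][60:300,120:360],(400,400));b=cv2.resize(g["image"][140:300,100:260],(400,400))
cv2.imwrite("pics/t4.png",np.hstack([a,b]))
```

```text
23.002282801201005 [ 0.3 -0.9 -1.1] 16.5083 [ 31.  31.  -1.  -4. -68.  67.]
0.98 166 232 127 154
expected ends [[167.0, 150.0], [236.0, 124.0]]
0.88 161 175 203 257
expected ends [[170.0, 257.0], [164.0, 176.0]]
```

View pics/t4.png

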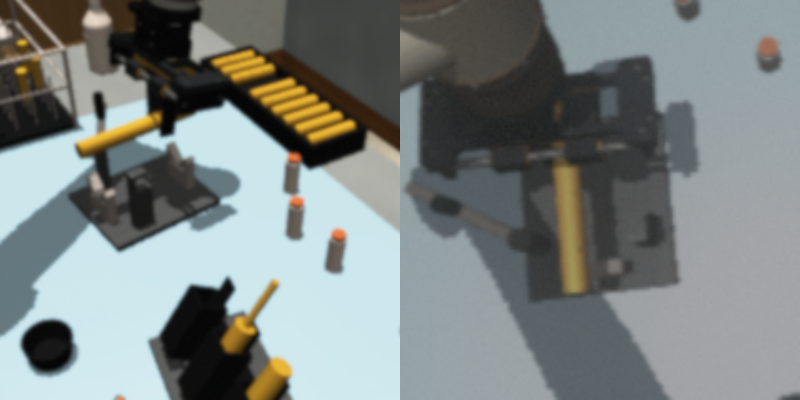

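The barrel hangs level above both notches, and its ends match the expected projection within 1–2 px. Lowering.

Run:
```python
from plan import *
ph=np.radians(10)
p,o=place(.13,ph,-1,.015); print(env.move_straight(p,o,rate=.1,force_limit=15), np.round(env.read_state()["force"],1))
p,o=place(.13,ph,-1,-.003); print(env.move_straight(p,o,rate=.02,force_limit=10))
s=env.read_state(); e=np.array(s["position"])-place(.13,ph,-1,0)[0]; print("rel seat",(RF.T@e).round(4),np.round(s["force"],1),np.round(s["wrist_torque"],2),s["clock"],s["opening"]*87)
env.dwell(.1)
f=env.grab_frame("side");g=env.grab_frame("top")
for q in(f,g):
    r=env.trace(q,"barrel")
    if r: ys,xs=np.where(r[0]["mask"]); print(r[0]["score"],xs.min(),xs.max(),ys.min(),ys.max())
    P=fw([0,0,.062]); X=RF@[1,0,0]; print("expected ends",proj(q,[P-X*.0925,P+X*.0925]).round(0).tolist())
a=cv2.resize(f["image"][80:240,140:300],(400,400),interpolation=cv2.INTER_CUBIC);b=cv2.resize(g["image"][160:280,120:240],(400,400),interpolation=cv2.INTER_CUBIC)
cv2.imwrite("pics/t5.png",np.hstack([a,b]))
```

```text
False [ 0.9 -0.4 -1.2]
True
rel seat [-0.0001 -0.0007  0.0013] [ 0.8 -0.6  2.4] [-0.11 -0.28 -0.14] 18.1083 23.08946022998588
0.74 169 218 152 179
expected ends [[171.0, 175.0], [236.0, 148.0]]
0.73 169 181 209 257
expected ends [[176.0, 258.0], [170.0, 182.0]]
```

View pics/t5.png

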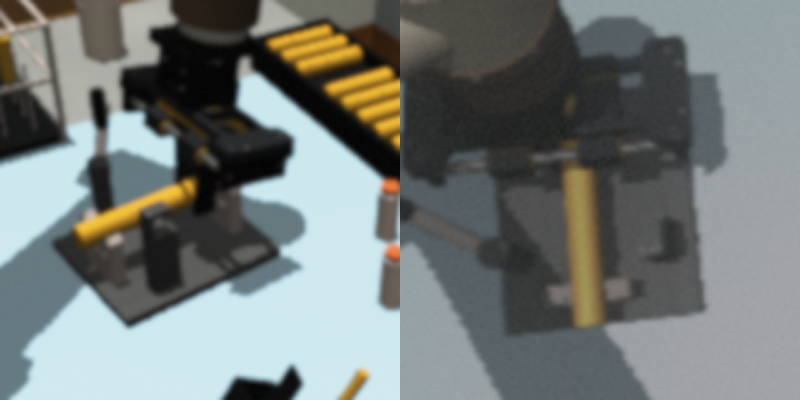

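It made contact at seat height (+1.3 mm), resting in the near notch and lined up. I release it, back off and check.

Run:
```python
from plan import *
ph=np.radians(10)
env.gripper_to(.55); env.dwell(.4)
p,o=place(.13,ph,-1,.12); print(env.move_straight(p,o,rate=.12,force_limit=8)); print(env.read_state()["clock"])
env.gripper_to(0)
p,o=knob(2.5,.045,.21,-1); p=p+RF@[.06,0,.0]; env.goto(p,o)   # beyond the knob, on its +x/-y side
f=env.grab_frame("side");g=env.grab_frame("top")
for q in(f,g):
    r=env.trace(q,"barrel")
    if r: ys,xs=np.where(r[0]["mask"]); print(r[0]["score"],xs.min(),xs.max(),ys.min(),ys.max())
    b=render(q,[cyl(.012,-.0925,.0925)@rot([0,90,0]).T+[0,0,.062]],FP); ys,xs=np.where(b>.5); print("expected",xs.min(),xs.max(),ys.min(),ys.max(), iou(b,r[0]["mask"]*1.) if r else 0)
    r=env.trace(q,"holddown"); 
    if r: print("arm",r[0]["score"],min((-iou(render(q,bar(t),FP),r[0]["mask"]*1.),t) for t in np.arange(1.9,2.71,.02)))
a=cv2.resize(f["image"][80:240,140:300],(400,400),interpolation=cv2.INTER_CUBIC);b=cv2.resize(g["image"][160:280,100:220],(400,400),interpolation=cv2.INTER_CUBIC)
cv2.imwrite("pics/t6.png",np.hstack([a,b])); print(env.read_state()["clock"])
```

```text
False
20.7
0.85 171 238 146 179
expected 169 239 144 179 0.808231172945225
arm 0.54 (np.float64(-0.6740124737833001), np.float64(2.6000000000000005))
0.7 166 181 181 257
expected 166 181 181 258 0.9257287372478507
arm 0.69 (np.float64(-0.5545095649637576), np.float64(2.5800000000000005))
22.9083
```

View pics/t6.png

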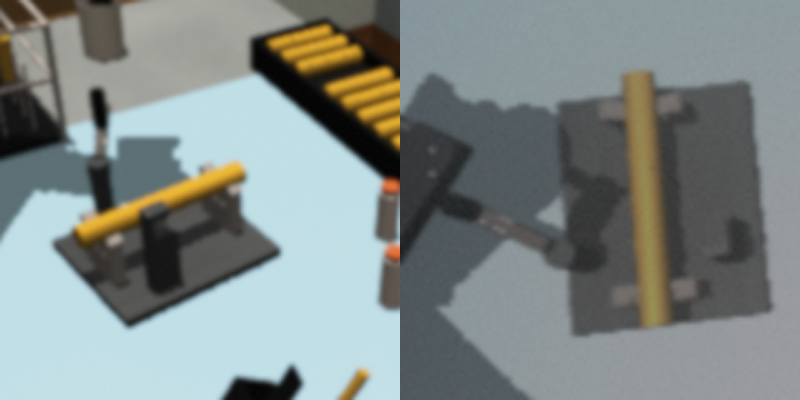

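The barrel lies in both notches (side and top extents match to about 2 px). The arm is at 2.59 rad. Now I push the knob round.

Run:
```python
from plan import *
p,o=knob(2.6,.045,.21,-1); env.goto(p,o)
p,o=knob(2.6,.045,.1,-1); env.move_straight(p,o,rate=.2)
for th in [2.55]+list(np.arange(2.4,.1,-.2))+[.08]:
    p,o=knob(th,.019,.1,-1)
    if env.move_straight(p,o,rate=.08,force_limit=25): print("stop",th,env.read_state()["force"]); break
else:
    p,o=knob(0,.014,.1,-1); print("end",env.move_straight(p,o,rate=.03,force_limit=10))
s=env.read_state(); k=RF.T@(np.array(s["position"])-[FP[0],FP[1],0]); print(k.round(4),np.round(s["force"],1),s["clock"])
env.dwell(.2)
p,o=knob(0,.045,.1,-1); env.move_straight(p,o,rate=.15)
p,o=knob(0,.045,.25,-1); env.move_straight(p,o,rate=.2)
env.goto([.256,.5,.3],o)
f=env.grab_frame("side");g=env.grab_frame("top")
for q in(f,g):
    r=env.trace(q,"holddown"); 
    if r: print("arm",r[0]["score"],min((-iou(render(q,bar(t),FP),r[0]["mask"]*1.),t) for t in np.arange(-.1,.6,.02)))
    r=env.trace(q,"barrel"); ys,xs=np.where(r[0]["mask"]); print(r[0]["score"],xs.min(),xs.max(),ys.min(),ys.max())
a=cv2.resize(f["image"][80:240,140:300],(400,400),interpolation=cv2.INTER_CUBIC);b=cv2.resize(g["image"][160:280,110:230],(400,400),interpolation=cv2.INTER_CUBIC)
cv2.imwrite("pics/t7.png",np.hstack([a,b])); print(env.read_state()["clock"])
```

```text
end True
[-0.0181 -0.0117  0.1002] [ 2.5 -1.1  0. ] 29.325
arm 0.81 (np.float64(-0.6708242946537432), np.float64(-0.01999999999999999))
0.78 169 238 146 179
arm 0.57 (np.float64(-0.5814473315447661), np.float64(1.3877787807814457e-17))
0.78 166 181 181 257
32.7
```

View pics/t7.png

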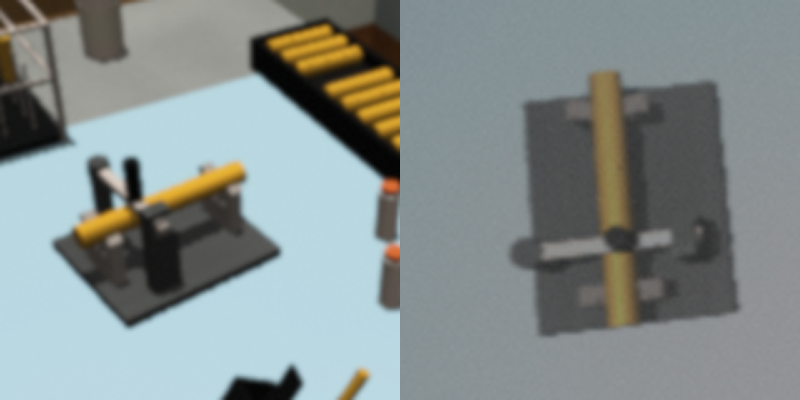

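Top view: the bar crosses the barrel, with its knob at (620,238) and its tip going under the catch roof. The push ended in a firm stop. I'll press once more at the knob to confirm, check the bystanders and hand in.

Run:
```python
from plan import *
p,o=knob(0,.045,.25,-1); env.goto(p,o)
p,o=knob(0,.045,.1,-1); env.move_straight(p,o,rate=.2)
p,o=knob(0,.023,.1,-1); env.move_straight(p,o,rate=.1)
p,o=knob(0,.011,.1,-1); print(env.move_straight(p,o,rate=.03,force_limit=18))
s=env.read_state(); print((RF.T@(np.array(s["position"])-[FP[0],FP[1],0])).round(4),np.round(s["force"],1))
p,o=knob(0,.045,.1,-1); env.move_straight(p,o,rate=.15)
p,o=knob(0,.045,.25,-1); env.move_straight(p,o,rate=.2)
env.goto([.256,.5,.3],o); env.dwell(.3)
f=env.grab_frame("side");g=env.grab_frame("top")
for q in(f,g):
    r=env.trace(q,"barrel"); ys,xs=np.where(r[0]["mask"]); print(r[0]["score"],xs.min(),xs.max(),ys.min(),ys.max())
    r=env.trace(q,"holddown"); 
    if r: print("arm",min((-iou(render(q,bar(t),FP),r[0]["mask"]*1.),t) for t in np.arange(-.1,.6,.02)))
for t in("sleeve_a","short_barrel","plug_gauge"): print(t,[np.round(d["xyz"],3).tolist() for d in env.search_frame(f,t)])
print(env.read_state()["clock"]); env.close_job()
```

```text
True
[-0.018  -0.0116  0.1006] [ 2.3 -1.2 -0.6]
0.71 169 237 146 180
arm (np.float64(-0.6171938357139618), np.float64(-0.01999999999999999))
0.84 167 181 181 257
arm (np.float64(-0.6673168011916685), np.float64(1.3877787807814457e-17))
sleeve_a [[0.692, -0.005, 0.043], [0.7, -0.218, 0.04], [0.694, -0.085, 0.041], [0.742, 0.082, 0.039]]
short_barrel [[0.474, -0.246, 0.119]]
plug_gauge [[0.489, -0.183, 0.12]]
39.625
the job is handed in; nothing more can be done
```

I handed the job in at about 40 s of the 54 s allowed. The barrel lies in both V-notches and the hold-down arm is closed. The interface gives no verdict, so this rests on my own checks.

**What I did:**
- I swung the hold-down arm further open, from 2.18 to about 2.59 rad, so the gripper body would clear its knob.
- I gripped the long barrel from the side, pulled it out along its axis and lowered it into the notches while still held. Contact came 1.3 mm above the seat height.
- I let go, then pushed the knob round until the arm stopped.

**Last checks:**
- **Barrel:** its outline in both camera views matches a seated, centred barrel to about 2 pixels.
- **Hold-down arm:** fits in the two views give −0.02 and 0.00 rad. A second push, with an 18 N limit, stopped at the same place as the first with a 10 N limit, so it is against its stop.
- **Other pieces:** the short barrel, plug gauge and all four sleeves were found within about 6 mm of where they started.

**Weaker points:** the arm fits overlapped the masks only about 60–67 %. The catch hides the arm's tip from above, so the closed position rests mainly on the repeated stop. No check failed outright.

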